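# Index the swivel tray to its next station

### The arm

A 6-joint arm with a two-finger parallel gripper is mounted at the origin on a cart in front of the work surface, level with it; the furniture and walls round the work are solid. World frame = base frame: x ahead of the robot, y to its left, z up, the work surface at z = 0. Lengths are in mm, angles in rad, forces in N, time in s.
With the tool pointing down it reaches from about 375 to 925 mm from the base axis. Payload 5.7 kg.
Tool frame: the origin (TCP) lies midway between the tips of the shut fingers; the grasp point (between the pads) lies 19 mm behind it (arm.grip_depth is the z of the grasp point in the tool frame, in mm); z points along the fingers, y is the line along which they close (so a half turn about z gives the same grasp; the last joint's range is limited). The gripper opens to 85 mm and grips with 20 to 120 N. Pads are 22 mm wide; open, the fingers measure 114 mm over their backs; the gripper's body (76 mm by 85 mm) begins 54 mm behind the grasp point. The pads swing forward as they close: fully open they stand 13 mm farther back than shut.
Start: joints at [-0.115, 0.359, 1.51, -0, 1.272, -0.115], TCP at [599.969, -0.004, 231.267] pointing down, gripper open.
Joint ranges: [-2.97, 2.97], [-1.01, 2.36], [0.21, 2.38], [-0.96, 4.11], [0.2, 2.71], [-2.98, 2.98]. Speed limits (rad/s): [2.39, 2.39, 3.14, 3.14, 3.14, 3.14].

### API

Orientations are given as a 3x3 rotation matrix whose columns are the frame's x, y, z axes.
In Python, from workcell import arm gives the robot as it stands.
- The arm moves only by the tool move_arm, never from a script. Its argument "commands" is one flat list of numbers, 7 for each row, row after row: the shift along the world's x, y, z in cm, then the turn, a rotation vector about the world's x, y, z in degrees, then the gripper's target within -1 to 1 (shut at 1, half-way at 0, fully open at -1). In form: [dx, dy, dz, wx, wy, wz, grip, dx, dy, dz, wx, wy, wz, grip, ...]. A call has exactly 5 rows; each row is the pose to reach, as a shift and turn from the pose commanded when the call began; what a row does not reach only later rows make up. A row lasts 1/10 s, in which the tool goes at most 50 mm and 8.59 degrees, less where a joint would pass 70% of its speed; a pose out of reach is approached as far as the arm can. A call with a gripper value outside its range is refused whole. The fingers move at their own pace and stop on an object; the grip force is fixed at half the most. Time passes only in rows, so rows that repeat a pose let the fingers close, or fill a call up. It gives the time, the measured TCP pose, the force, the opening and the grip force at its end, in the units of the state.
- arm.sense(): the state, without advancing time (a new reading comes with each control period).
- arm.capture(name): name is "scene" or "side" or "wrist"; returns a dict with "image" (400x640x3 uint8, blue, green, red), "depth" (400x640 float32, mm along the optical axis (not along the pixel's ray), 0 where there is no reading), "mtx" (3x3 intrinsics, pixels), "k1" (the pictures are not rectified: a ray, as slopes to the right and down, at radius r is drawn at 1 + k1 r^2 times it, then the intrinsics apply), "extrinsics" (4x4, takes a point from world to camera coordinates); the wrist camera has in their place "T_tool_cam" (4x4, takes a point from camera to tool coordinates, whose origin is the TCP and whose axes are the flange's). Camera axes: x right, y down, z forward; pixel columns grow to the right and rows downward; lengths in mm; the calibration is good to about 2 mm. A picture is of the moment at which its call begins: read the wrist's pose just before it.
- arm.close_job(): hands the job in; it is judged then, once.
Trained networks look in the newest picture that a camera, given by its name, has taken for a name from the list of things; names that differ only in an ending like _2 or _b are one class to them, and where a whole thing is asked for, a point or a joint stands for the part that bears it (a point fixed in the world has none). Each returns a list of dicts, best first, with "score" (0 to 1); they miss things now and then, are a little off and sometimes report something else, mostly with a low value. They report only what shows in the picture. A call takes as long as a camera call. They do not tell look-alikes from the thing itself.
- arm.look_for(camera, label): "centre" ([x, y, z] in mm, in the coordinates of the camera as it stood for that picture, good to about 4 mm: the middle of the surface that is visible of it).
- arm.masks_of(camera, label): "mask" (400x640 bool, what is visible of it).
The state is a dict: "time": time; "joint_positions": joint angles; "dq": joint speeds; "joint_efforts": joint torques, N m; "eef_pos": TCP position; "tcp_rot": TCP orientation; "contact_force": force on the tool from outside, world axes, zero at the start; "torque": the same for the moment, N m; "gripper_width": finger opening in mm; "grip_force": force on a finger pad.
Only numpy, scipy, OpenCV 4.12 (cv2) and the standard library are available. Lean on these libraries where they do the work, as an engineer would, in place of code of your own. Each camera call takes 0.05 s, during which the arm holds its last target. There are 200 camera calls.

### The job

Bring the tub of rice puffs round to the next station: draw the spring pin of the swivel tray by its red knob out of the blue-rimmed hole, swing the tray counterclockwise (seen from above), and let the pin drop fully home into the yellow-rimmed hole, so that the tray is locked there, then let go. Do not force the pin sideways against the plates (keep well under 25 N), keep the tub standing where it is on the tray, and leave the other jars alone.

Things in the scene. Friction and masses are not known exactly. Their poses are not given: they have to be found in the camera images.
- stand: round grey foot of the swivel tray, 348 mm across, 10 mm thick, fixed to the table; origin on the vertical turning axis, at the table top. With the pin in the first hole, the pin lies 145 degrees counterclockwise (from above) of its x axis. Place and yaw differ each time
- index_plate: steel index plate fixed on the stand (same origin), with the aluminium index slide it carries: two 40 mm wide ring pieces round the hole circle (radius 150 mm). The slide, top 30 mm above the table, holds the yellow-rimmed hole; it is clamped anew each time, the hole 42 to 74 degrees counterclockwise of the first: not measured, so it must be seen or felt
- first_hole (a point): middle of the blue-rimmed first hole, in the plate's top face 33 mm above the table. The plate ends 36.7 degrees counterclockwise of it; there the pin steps down 3 mm onto the slide. Holes are 13 mm wide for the 10 mm pin; between them all is smooth: a released pin rides along, pressed down by its spring, and snaps down by itself over the yellow hole
- turntable (a joint): angle of the wooden tray (232 mm across, top 55 mm, rim 60 mm above the table) with the arm that carries the pin: 0 at the first hole, grows counterclockwise seen from above, end stop 1.5 rad. Turns with about 2 to 3 N at the knob and stays where it is left. A pin caught in a hole is a hard stop after 2 mm of play
- index_pin (a joint): height of the spring pin above fully home, m: 0 fully home in either hole, about 0.015 riding on the steel plate, about 0.012 riding on the aluminium slide, 0.024 fully drawn. A spring pulls it down with about 6 N at 0 and 8 N at 0.024. It must be above 0.015 to leave the first hole
- pin_knob (a point): middle of the red round upright knob of the pin, 26 mm in diameter and 39 mm tall (from 20 mm below to 19 mm above this point), 85 mm above the table when the pin is home. The knob rises and falls with the pin and swings with the tray at 150 mm from the axis. The brass barrel below it (28 mm across) has its top 60 mm, and the arm beside it 55 mm, above the table
- pin_tip: the steel pin itself, 10 mm across with a round end, under the knob; origin at its lowest point, 18 mm above the table when home
- tub: thin white open tub with rice puffs, 107 mm across, 80 mm tall, 150 g, standing loose on the tray; origin under its middle
- tub_place (a point): point on top of the tray, 35 mm from the axis on the side away from the pin, where the tub stands (within some 10 mm); turns with the tray
- honey_jar: honey jar, 71 mm across, 110 mm tall, to the left of the stand; bystander
- spice_jar: spice jar with green lid, 46 mm across, 106 mm tall, to the right of the stand; bystander
There are look-alikes about, which are no part of the job. Of the things that look like the tub, the larger one is meant.

How it is judged (in metres and radians):
On the way, in this order (a step that is already met when the one before it is completed fails the run):
1. the pin is drawn clear of the first hole, before the tray turns (value of joint index_pin above 0.015 m and value of joint turntable below 0.08 rad), for 0.1 s.
2. the tray is swung round with the pin out of its hole (value of joint turntable above 0.35 rad and value of joint index_pin above 0.009 m), for 0.1 s.
At the end, for the whole second after the job is handed in: The pin has dropped to within 3 mm of fully home in the yellow-rimmed hole (the tray at more than 0.66 rad), the tray is at rest, and the tub stands upright (within 0.15 rad) on the tray within 25 mm of its marked point (value of joint index_pin below 0.003 m and value of joint turntable above 0.66 rad and velocity of joint turntable between -0.02 and 0.02 rad/s and angle between tub's own z axis and vertical below 0.15 rad and distance between tub and tub_place below 0.025 m and linear speed of tub below 0.02 m/s); the robot touches nothing.
It fails at once if the pin is forced against the index plate or slide with more than 25 N (contact force between pin_tip and index_plate above 25 N).
It fails at once if the tub tips over (angle between tub's own z axis and vertical above 0.5 rad).
It fails at once if a bystander jar is moved more than 20 mm (distance of any of honey_jar, spice_jar from where it was at the start of the episode above 0.02 m).
It also fails if it takes over 51 s, if anything falls off the work surface, if the arm or the gripper's body presses on something with over 40 N, if the wrist force passes 120 N, or if a joint passes its speed limit or range.

## Working session

There is one attempt and no reset: what is moved stays moved. The work goes in short steps, Python scripts to look and compute and a tool call to move; the robot and the scene stay as the last step left them, time stands still between calls to the robot, and variables do not carry over. Pictures are saved under pics/ and viewed, at most 10 in all, crops included, and the job is handed in when it is done.

Besides the shell and the picture viewer there is one more tool, called after "Request:" as a command line: name --argument value ..., lists and objects as JSON in quotes. move_arm: Moves the arm, as the interface text tells. Its arguments: {"type":"object","properties":{"commands":{"type":"array","items":{"type":"number"}}},"required":["commands"]}

```bash
mkdir -p pics; cat > h.py <<'E'
import numpy as np, cv2
from workcell import arm
def towork(d,c):
    E=np.array(d["extrinsics"]); return (np.linalg.inv(E)@np.r_[c,1])[:3]
def pix(d,p):
    E=np.array(d["extrinsics"]); c=(E@np.r_[p,1])[:3]; s=c[:2]/c[2]; s=s*(1+d["k1"]*(s@s)); M=np.array(d["mtx"]); return M[:2,:2]@s+M[:2,2]
def cloud(d):
    M=np.array(d["mtx"]); v,u=np.mgrid[:400,:640]
    p=cv2.undistortPoints(np.stack([u,v],-1).reshape(-1,1,2).astype(float),M,np.array([d["k1"],0,0,0,0.])).reshape(400,640,2)
    z=d["depth"]; c=np.dstack([p[...,0]*z,p[...,1]*z,z,np.ones_like(z)])
    return (c@np.linalg.inv(np.array(d["extrinsics"])).T)[...,:3]
E
python3 - <<'E'
from h import *
for cam in("scene","side"):
    d=arm.capture(cam); cv2.imwrite(f"pics/{cam}0.png",d["image"])
    for l in("pin_knob","tub","stand","turntable","index_plate","honey_jar","spice_jar"):
        for r in arm.look_for(cam,l)[:3]:
            p=towork(d,r["centre"]); print(cam,l,round(r["score"],2),p.round(),pix(d,p).round())
E
```

```text
scene pin_knob 0.52 [503. 101.  87.] [291. 200.]
scene tub 0.8 [ 522. -270.   39.] [393. 307.]
scene tub 0.62 [646. -16. 110.] [367. 196.]
scene stand 0.71 [570. -44.  28.] [347. 241.]
scene turntable 0.92 [586.  -2.  53.] [343. 221.]
scene index_plate 0.96 [498. -63.  27.] [327. 257.]
scene honey_jar 0.82 [479. 345.  73.] [242. 165.]
scene spice_jar 0.97 [ 659. -298.   72.] [454. 276.]
side pin_knob 0.55 [508. 114.  91.] [347. 208.]
side tub 0.87 [ 520. -249.   39.] [350. 162.]
side tub 0.71 [650.   9. 110.] [309. 182.]
side tub 0.25 [488. 405.  84.] [347. 272.]
side stand 0.94 [606.  78.  28.] [319. 213.]
side turntable 0.78 [600.  46.  55.] [322. 202.]
side index_plate 0.83 [494.  10.  32.] [353. 203.]
side honey_jar 0.95 [491. 404.  84.] [346. 272.]
side spice_jar 0.85 [ 672. -272.   58.] [313. 152.]
side spice_jar 0.23 [600.  48.  56.] [322. 202.]
```

View pics/scene0.png

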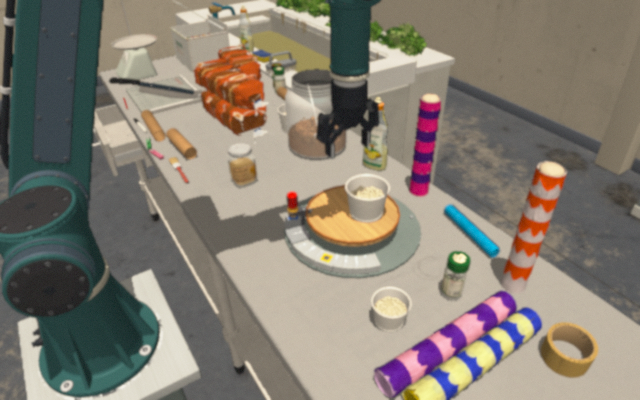

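View pics/side0.png

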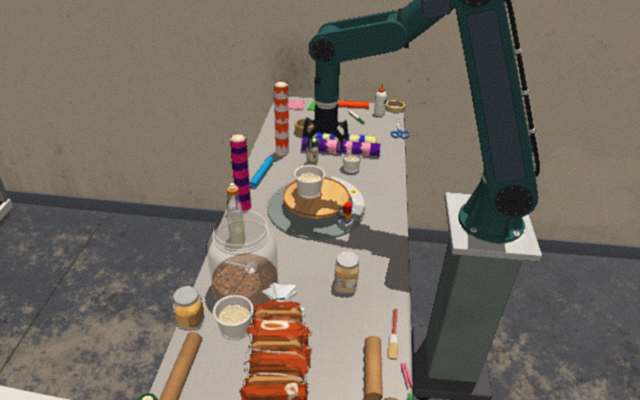

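The scene shows the knob at scene (292,200) and side (348,208), and a yellow-rimmed hole at scene (327,258). Look-alike tubs: on the tray at scene (367,196), on the table at (391,307), and another at side (233,315). The job's tub is the one on the tray. Next I'll measure the geometry and take the wrist view.

```bash
cat > m.py <<'E'
from h import *
from scipy.optimize import least_squares
import sys
def circ(P):
    f=lambda q:np.hypot(P[:,0]-q[0],P[:,1]-q[1])-q[2]
    return least_squares(f,[P[:,0].mean(),P[:,1].mean(),100],loss="soft_l1",f_scale=2).x
for cam in("scene","side"):
    d=arm.capture(cam); C=cloud(d); hsv=cv2.cvtColor(d["image"],cv2.COLOR_BGR2HSV); H,S,V=hsv[...,0].astype(int),hsv[...,1],hsv[...,2]
    ok=(d["depth"]>0)&(abs(C[...,0]-610)<230)&(abs(C[...,1])<230)
    red=ok&((H<5)|(H>174))&(S>170)&(C[...,2]>55)&(C[...,2]<140)
    print(cam,"red",red.sum(),np.median(C[red],0).round(1),C[red].min(0).round(),C[red].max(0).round())
    for nm,lo,hi in(("yel",22,34),("blu",100,125)):
        m=ok&(H>lo)&(H<hi)&(S>140)&(C[...,2]>20)&(C[...,2]<45)
        n,lab,st,ce=cv2.connectedComponentsWithStats(m.astype(np.uint8))
        for i in range(1,n):
            if st[i,4]>3: print(nm,st[i,4],ce[i].round(),C[lab==i].mean(0).round(1))
    # tray rim: outer edge points of z 50..64
    m=ok&(C[...,2]>57)&(C[...,2]<63)&(H>8)&(H<25)&(S>80)
    P=C[m]; print("rim",m.sum(),circ(P[np.hypot(*(P[:,:2]-P[:,:2].mean(0)).T)>95]).round(1) if m.sum()>10 else 0)
    t=ok&(C[...,2]>125)&(C[...,2]<140)&~red; print("tubtop",t.sum(),C[t].mean(0).round(1) if t.sum() else 0)
E
python3 m.py
python3 - <<'E'
from h import *
s=arm.sense();print(s["eef_pos"],np.array(s["tcp_rot"]).round(3))
d=arm.capture("wrist");cv2.imwrite("pics/w0.png",d["image"]);print(np.array(d["T_tool_cam"]).round(2),d["mtx"],d["k1"])
E
```

```text
scene red 113 [502.3  95.6  93.9] [492.  89.  69.] [515. 112. 104.]
yel 5 [370. 157.] [837.  213.1  41.9]
yel 42 [326. 257.] [495.5 -66.2  30. ]
rim 321 [621.   10.8 115.1]
tubtop 322 [660.8   3.8 130.7]
side red 70 [507.8 114.2  95.4] [497.  95.  67.] [519. 121. 110.]
yel 7 [352. 192.] [502.4 -65.9  27.6]
yel 6 [355. 191.] [489.5 -65.9  32.8]
rim 581 [618.5  24.6 109.8]
tubtop 173 [653.9 -12.  132.3]
[5.99979459e+02 1.19851509e-02 2.31293829e+02] [[-0.  1. -0.]
 [ 1.  0.  0.]
 [ 0. -0. -1.]]
[[  -0.     -0.95   -0.33   84.1 ]
 [   1.     -0.      0.     -0.17]
 [  -0.     -0.33    0.95 -143.7 ]
 [   0.      0.      0.      1.  ]] [[296.7691693    0.         319.92371155]
 [  0.         296.7691693  201.41149653]
 [  0.           0.           1.        ]] -0.03375537075967517
```

View pics/w0.png

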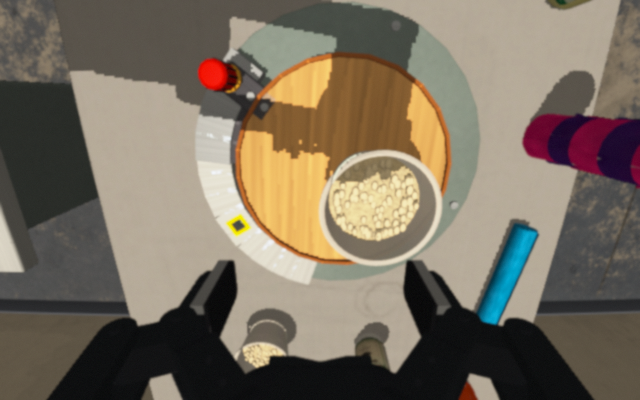

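The wrist view shows the red knob at (213,75), the yellow-rimmed hole at (238,225), the tub on the tray at (381,207), and the plate-to-slide step near the lower left. It is a clear view, so I'll measure from it.

```bash
cat > w.py <<'E'
from h import *
from m0 import circ
def wcloud():
    s=arm.sense(); T=np.eye(4); T[:3,:3]=s["tcp_rot"]; T[:3,3]=s["eef_pos"]
    d=arm.capture("wrist"); d["extrinsics"]=np.linalg.inv(T@np.array(d["T_tool_cam"])); return s,d,cloud(d)
if __name__=="__main__":
    s,d,C=wcloud(); hsv=cv2.cvtColor(d["image"],cv2.COLOR_BGR2HSV); H,S,V=hsv[...,0].astype(int),hsv[...,1],hsv[...,2]
    ok=(d["depth"]>0)&(abs(C[...,0]-610)<230)&(abs(C[...,1])<230)
    red=ok&((H<6)|(H>172))&(S>150)&(C[...,2]>50)
    P=C[red]; top=P[P[:,2]>np.percentile(P[:,2],90)-4]; k=top.mean(0); print("knob top",red.sum(),len(top),k.round(1),top.min(0).round(1),top.max(0).round(1))
    y=ok&(H>22)&(H<34)&(S>150)&(C[...,2]>20)&(C[...,2]<45); n,lab,st,ce=cv2.connectedComponentsWithStats(y.astype(np.uint8)); i=1+st[1:,4].argmax()
    P=C[lab==i]; yh=(P.min(0)+P.max(0))/2; print("yel",st[i,4],ce[i],P.mean(0).round(1),yh.round(1))
    r=ok&(C[...,2]>52)&(C[...,2]<63)&(H>4)&(H<25)&(S>80); P=C[r][:,:2]; c0=np.array([620,13.])
    a=np.round(np.degrees(np.arctan2(*(P-c0).T[::-1]))/3); rr=np.hypot(*(P-c0).T)
    E=np.array([P[a==q][rr[a==q].argmax()] for q in np.unique(a)]); print("rim",circ(E[np.hypot(*(E-c0).T)>105]).round(1))
    g=ok&(C[...,2]>6)&(C[...,2]<15); P=C[g][:,:2]; a=np.round(np.degrees(np.arctan2(*(P-c0).T[::-1]))/3); rr=np.hypot(*(P-c0).T)
    E=np.array([P[a==q][rr[a==q].argmax()] for q in np.unique(a)]); fo=circ(E[abs(np.hypot(*(E-c0).T)-174)<15]); print("foot",fo.round(1))
    for c in (circ(E[abs(np.hypot(*(E-c0).T)-174)<15])[:2],):
        for nm,p in(("knob",k),("yel",yh)): q=p[:2]-c; print(nm,np.hypot(*q).round(1),np.degrees(np.arctan2(q[1],q[0])).round(2))
E
cat > m0.py <<'E'
import numpy as np
from scipy.optimize import least_squares
def circ(P):
    f=lambda q:np.hypot(P[:,0]-q[0],P[:,1]-q[1])-q[2]
    return least_squares(f,[P[:,0].mean(),P[:,1].mean(),100],loss="soft_l1",f_scale=2).x
E
python3 w.py
```

```text
knob top 968 712 [510.7 103.1 107.5] [495.3 -12.3 101.7] [651.7 116.9 304. ]
yel 197 [237.78680203 225.2893401 ] [496.  -66.8  31. ] [496.4 -66.6  27.2]
rim [624.8  11.5 116.3]
foot [624.7  11.3 172.9]
knob 146.3 141.15
yel 150.1 -148.73
```

Request:
move_arm --commands '[-2, 2, -1, 0, 0, -8, -1, -4, 4.5, -2.5, 0, 0, -16, -1, -6, 7, -4, 0, 0, -24, -1, -8, 9, -5, 0, 0, -32, -1, -9.2, 10.4, -6, 0, 0, -38.5, -1]'

```text
time: 1.5
eef_pos: [506.0, 105.1, 170.7]
tcp_rot: [[0.626, 0.78, -0.001], [0.78, -0.626, 0.0], [-0.001, -0.001, -1.0]]
contact_force: [0.2, -0.3, -0.1]
gripper_width: 85.6
grip_force: 0.0
```

```bash
sed -i 's/red=ok&\(.*\)&(C\[...,2\]>50)/red=ok\&\1\&(C[...,2]>98)\&(C[...,2]<112)\&(np.hypot(C[...,0]-508,C[...,1]-104)<30)/' w.py
cat >> w.py <<'E'
    from scipy.optimize import least_squares
    t=C[red]; print("knob circle centre guess",((np.percentile(t,2,axis=0)+np.percentile(t,98,axis=0))/2).round(1),"minEncl",cv2.minEnclosingCircle(t[:,:2].astype(np.float32)))
    print(s["eef_pos"],np.array(s["tcp_rot"]).round(3)); import time; cv2.imwrite("pics/w%d.png"%(s["time"]*1000),d["image"]); print(s["time"],s["contact_force"],s["gripper_width"])
E
python3 w.py; ls pics
```

```text
knob top 809 744 [508.5 106.4 104.6] [496.2  93.6 101.7] [520.2 117.8 106.8]
yel 121 [401.75206612 306.26446281] [490.5 -65.5  31.1] [491.7 -65.8  26.7]
rim [624.6  11.6 116.5]
foot [624.2  11.4 173. ]
knob 149.6 140.63
yel 153.4 -149.75
knob circle centre guess [508.6 106.3 102.5] minEncl ((508.5318908691406, 106.1397705078125), 12.75528335571289)
[505.976513   105.13484089 170.70978357] [[ 0.626  0.78  -0.001]
 [ 0.78  -0.626  0.   ]
 [-0.001 -0.001 -1.   ]]
1.5 [ 0.16963572 -0.34098386 -0.10535901] 85.61415906394274
scene0.png
side0.png
w0.png
w1500.png
```

View w1500.

View pics/w1500.png

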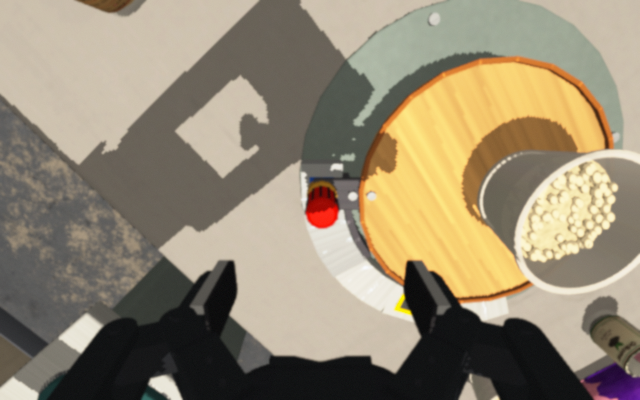

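```bash
python3 -c "
from workcell import arm;s=arm.sense();print(s['eef_pos'],s['time'],arm.grip_depth)"
```

```text
[503.12595451 106.53868508 169.10859267] 1.55 -18.700000000000003
```

The close view shows the red knob at (322,207), centred between the fingers (235 and 410). The yellow rim peeks out at (403,303), and the tub is at (560,215). The arm was still settling, so I'll let it settle and measure again.

Request:
move_arm --commands '[0, 0, -1, 0, 0, 0, -1, 0, 0, -2, 0, 0, 0, -1, 0, 0, -2, 0, 0, 0, -1, 0, 0, -2, 0, 0, 0, -1, 0, 0, -2, 0, 0, 0, -1]'

```text
time: 2.05
eef_pos: [508.8, 103.5, 151.5]
tcp_rot: [[0.623, 0.782, 0.001], [0.782, -0.623, 0.0], [0.0, 0.0, -1.0]]
contact_force: [0.6, -0.9, -0.1]
gripper_width: 85.7
grip_force: 0.0
```

```bash
python3 w.py; python3 -c "
from workcell import arm;s=arm.sense();print(s['eef_pos'],s['time'])"
```

```text
knob top 946 867 [508.6 106.5 104.6] [496.1  93.5 101.7] [520.1 117.9 106.8]
yel 168 [404.0297619  317.70833333] [492.5 -65.5  31.3] [493.  -65.7  29. ]
rim [624.7  11.7 116.5]
foot [623.8  10.9 173.2]
knob 149.7 140.31
yel 151.6 -149.64
knob circle centre guess [508.7 106.6 102.5] minEncl ((508.5632629394531, 106.16248321533203), 12.682344436645508)
[508.76432219 103.5083243  151.48144874] [[ 0.623  0.782  0.001]
 [ 0.782 -0.623  0.   ]
 [ 0.     0.    -1.   ]]
2.05 [ 0.57532426 -0.92264011 -0.13239635] 85.65733405602681
[508.67101422 103.62374888 151.58234542] 2.1
```

Request:
move_arm --commands '[0, 0.2, -2, 0, 0, 0, -1, 0, 0.2, -4.5, 0, 0, 0, -1, 0, 0.2, -7, 0, 0, 0, -1, 0, 0.2, -8.4, 0, 0, 0, -1, 0, 0.2, -8.4, 0, 0, 0, -1]'

```text
time: 2.6
eef_pos: [506.7, 105.7, 65.8]
tcp_rot: [[0.623, 0.783, -0.003], [0.783, -0.623, -0.0], [-0.002, -0.003, -1.0]]
contact_force: [-0.8, 0.5, 0.9]
gripper_width: 85.5
grip_force: 0.0
```

Request:
move_arm --commands '[0, 0, 0, 0, 0, 0, -0.2, 0, 0, 0, 0, 0, 0, 0, 0, 0, 0, 0, 0, 0, 0.2, 0, 0, 0, 0, 0, 0, 0.3, 0, 0, 0, 0, 0, 0, 0.3]'

```text
time: 3.1
eef_pos: [508.3, 106.0, 67.8]
tcp_rot: [[0.622, 0.783, 0.001], [0.783, -0.622, 0.0], [0.001, 0.001, -1.0]]
contact_force: [0.5, -0.1, -0.6]
gripper_width: 30.1
grip_force: 0.0
```

No contact at a 30 mm opening. Now I'll close fully.

Request:
move_arm --commands '[0, 0, 0, 0, 0, 0, 0.4, 0, 0, 0, 0, 0, 0, 0.6, 0, 0, 0, 0, 0, 0, 1, 0, 0, 0, 0, 0, 0, 1, 0, 0, 0, 0, 0, 0, 1]'

```text
time: 3.6
eef_pos: [508.3, 106.1, 67.8]
tcp_rot: [[0.623, 0.783, 0.001], [0.783, -0.623, 0.0], [0.001, 0.0, -1.0]]
contact_force: [-0.5, 0.4, 5.3]
gripper_width: 24.5
grip_force: 58.5
```

Request:
move_arm --commands '[0, 0, 0.4, 0, 0, 0, 1, 0, 0, 0.9, 0, 0, 0, 1, 0, 0, 1.5, 0, 0, 0, 1, 0, 0, 2, 0, 0, 0, 1, 0, 0, 2, 0, 0, 0, 1]'

```text
time: 4.1
eef_pos: [508.1, 105.9, 87.9]
tcp_rot: [[0.623, 0.783, 0.001], [0.783, -0.623, 0.0], [0.0, 0.0, -1.0]]
contact_force: [2.1, -1.7, -6.6]
gripper_width: 24.5
grip_force: 59.3
```

```bash
python3 - <<'E'
from workcell import arm; import numpy as np
s=arm.sense();print(s['eef_pos'],s['contact_force'],s['gripper_width'])
c=np.array([624.4,11.3]);v=np.array([508.4,106.0])-c;v*=150/np.hypot(*v);a0=np.arctan2(v[1],v[0])
for t in(2,5,9,14,19,24,29,34,39,44,49,54,59,63,66,68,70):
    u=150*np.array([np.cos(a0+np.radians(t)),np.sin(a0+np.radians(t))]);print(t,((u-v)/10).round(2))
E
```

```text
[508.14651756 105.91357312  87.88968895] [ 2.08472259 -1.65854097 -6.59729302] 24.506322211479148
2 [-0.32 -0.41]
5 [-0.78 -1.05]
9 [-1.34 -1.93]
14 [-1.95 -3.09]
19 [-2.46 -4.3 ]
24 [-2.85 -5.55]
29 [-3.14 -6.82]
34 [-3.32 -8.12]
39 [-3.38 -9.43]
44 [ -3.33 -10.73]
49 [ -3.16 -12.03]
54 [ -2.88 -13.31]
59 [ -2.5  -14.56]
63 [ -2.11 -15.53]
66 [ -1.77 -16.24]
68 [ -1.53 -16.71]
70 [ -1.27 -17.16]
```

Request:
move_arm --commands '[-0.32, -0.41, 0, 0, 0, 2, 1, -0.78, -1.05, 0, 0, 0, 5, 1, -1.34, -1.93, 0, 0, 0, 9, 1, -1.95, -3.09, 0, 0, 0, 14, 1, -2.46, -4.3, 0, 0, 0, 19, 1]'

```text
time: 4.6
eef_pos: [483.8, 62.8, 87.4]
tcp_rot: [[0.331, 0.944, 0.001], [0.944, -0.331, 0.0], [0.001, 0.001, -1.0]]
contact_force: [4.8, -0.9, -7.1]
gripper_width: 24.9
grip_force: 59.5
```

Request:
move_arm --commands '[-0.39, -1.25, 0, 0, 0, 5, 1, -0.68, -2.52, 0, 0, 0, 10, 1, -0.86, -3.82, 0, 0, 0, 15, 1, -0.92, -5.13, 0, 0, 0, 20, 1, -0.87, -6.43, 0, 0, 0, 25, 1]'

```text
time: 5.1
eef_pos: [475.3, -1.5, 87.5]
tcp_rot: [[-0.099, 0.995, 0.002], [0.995, 0.099, 0.001], [0.0, 0.002, -1.0]]
contact_force: [4.7, 0.8, -8.7]
gripper_width: 24.8
grip_force: 59.5
```

Request:
move_arm --commands '[0.17, -1.3, 0, 0, 0, 5, 1, 0.45, -2.58, 0, 0, 0, 10, 1, 0.83, -3.83, 0, 0, 0, 15, 1, 1.22, -4.8, 0, 0, 0, 19, 1, 1.56, -5.51, 0, 0, 0, 22, 1]'

```text
time: 5.6
eef_pos: [491.1, -56.5, 87.4]
tcp_rot: [[-0.463, 0.886, 0.001], [0.886, 0.463, 0.001], [0.0, 0.002, -1.0]]
contact_force: [3.8, 2.8, -6.6]
gripper_width: 24.4
grip_force: 59.5
```

Request:
move_arm --commands '[0.23, -0.45, -0.2, 0, 0, 1.9, 1, 0.47, -0.88, -0.4, 0, 0, 3.8, 1, 0.47, -0.88, -0.6, 0, 0, 3.8, 1, 0.47, -0.88, -0.6, 0, 0, 3.8, 1, 0.47, -0.88, -0.6, 0, 0, 3.8, 1]'

```text
time: 6.1
eef_pos: [495.7, -64.8, 81.4]
tcp_rot: [[-0.518, 0.855, 0.001], [0.855, 0.518, 0.0], [-0.0, 0.001, -1.0]]
contact_force: [5.3, 2.4, -6.6]
gripper_width: 24.6
grip_force: 59.6
```

```bash
python3 - <<'E'
from workcell import arm; import numpy as np
s=arm.sense();p=s['eef_pos'];print(p,s['contact_force'],s['gripper_width'])
for c in((624.4,11.3),(624.7,11.5)):
    a=lambda x,y:np.degrees(np.arctan2(y-c[1],x-c[0]));print((a(*p[:2])-a(508.3,106.1))%360,np.hypot(p[0]-c[0],p[1]-c[1]))
E
```

```text
[495.67372215 -64.78413287  81.37826076] [ 5.25907695  2.41686133 -6.5945212 ] 24.566308825408527
69.8182904050525 149.5300969193532
69.69409949851217 149.89012410619912
```

Request:
move_arm --commands '[0, 0, 0, 0, 0, 0, 0.2, 0, 0, 0, 0, 0, 0, 0.2, 0, 0, 0, 0, 0, 0, 0.2, 0, 0, 0, 0, 0, 0, 0.2, 0, 0, 0, 0, 0, 0, 0.2]'

```text
time: 6.6
eef_pos: [494.8, -65.2, 81.4]
tcp_rot: [[-0.519, 0.855, -0.0], [0.855, 0.519, -0.0], [0.0, -0.0, -1.0]]
contact_force: [-0.3, -0.1, -0.7]
gripper_width: 34.1
grip_force: 0.0
```

```bash
cat > k.py <<'E'
from h import *
for cam in("scene","side","wrist"):
    s=arm.sense(); d=arm.capture(cam)
    if cam=="wrist":
        T=np.eye(4); T[:3,:3]=s["tcp_rot"]; T[:3,3]=s["eef_pos"]; d["extrinsics"]=np.linalg.inv(T@np.array(d["T_tool_cam"]))
    C=cloud(d); hsv=cv2.cvtColor(d["image"],cv2.COLOR_BGR2HSV); H,S=hsv[...,0].astype(int),hsv[...,1]
    m=((H<6)|(H>172))&(S>150)&(np.hypot(C[...,0]-495,C[...,1]+65)<45)&(C[...,2]>55)&(C[...,2]<140)
    if m.sum(): P=C[m]; print(cam,m.sum(),"median",np.median(P,0).round(1),"top",np.percentile(P[:,2],[50,80,95,99]).round(1))
    cv2.imwrite("pics/%s_%d.png"%(cam,s["time"]*1000),d["image"])
print(s["time"],s["contact_force"],s["gripper_width"])
E
python3 k.py; ls pics
```

```text
scene 89 median [497.7 -76.7  95.9] top [ 95.9 102.  103.3 104.4]
side 53 median [493.8 -56.   93.5] top [ 93.5 103.6 106.5 108.7]
wrist 2895 median [492.5 -59.5 103.5] top [103.5 105.2 105.7 106.1]
6.7 [-0.66277898 -0.86659992  0.00178968] 33.87135321678627
scene0.png
scene_6600.png
side0.png
side_6650.png
w0.png
w1500.png
w2050.png
wrist_6700.png
```

The knob top is at 104 mm, so the pin is home. Retreating.

Request:
move_arm --commands '[0, 0, 0, 0, 0, 0, -0.3, 0, 0, 0, 0, 0, 0, -0.3, 0, 0, 2, 0, 0, 0, -0.3, 0, 0, 5, 0, 0, 0, -0.3, 0, 0, 9, 0, 0, 0, -0.3]'

```text
time: 7.25
eef_pos: [493.5, -64.8, 170.9]
tcp_rot: [[-0.519, 0.854, -0.004], [0.854, 0.519, 0.001], [0.003, -0.003, -1.0]]
contact_force: [0.9, 0.7, 0.3]
gripper_width: 55.5
grip_force: 0.0
```

Request:
move_arm --commands '[-1, 0, 3, 0, 0, 0, -0.3, -2, 0, 6, 0, 0, 0, -0.3, -2, 0, 6, 0, 0, 0, -0.3, -2, 0, 6, 0, 0, 0, -0.3, -2, 0, 6, 0, 0, 0, -0.3]'

```text
time: 7.75
eef_pos: [474.4, -65.0, 230.2]
tcp_rot: [[-0.519, 0.855, -0.002], [0.855, 0.519, 0.0], [0.001, -0.001, -1.0]]
contact_force: [-0.2, -0.1, -0.5]
gripper_width: 55.6
grip_force: 0.0
```

```bash
python3 k.py; ls -t pics | head -3; cp "$(ls -t pics/wrist_* | head -1)" pics/wend.png
```

```text
scene 166 median [490.2 -73.5  96.1] top [ 96.1 102.1 103.4 104. ]
side 59 median [496.  -57.   96.5] top [ 96.5 102.9 106.5 107.2]
wrist 643 median [493.3 -62.  104.3] top [104.3 105.3 105.9 106.4]
7.85 [-0.37943519  0.09962729  0.13112872] 55.62368841050194
wrist_7850.png
side_7800.png
scene_7750.png
```

View pics/wend.png

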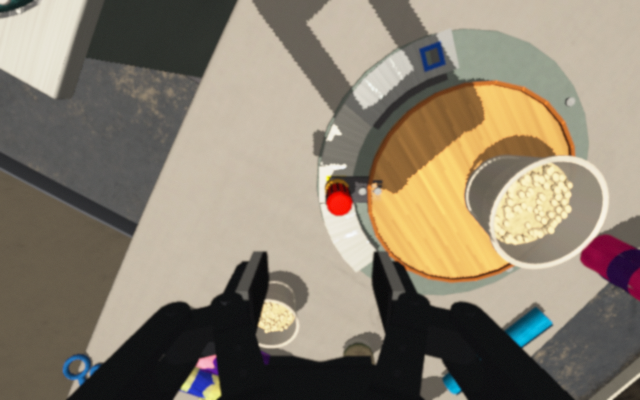

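The picture shows the knob at (339,200) down over the yellow mark, the blue hole empty at (432,57), and the tub upright on the tray opposite at (537,205). The knob height matches the pin being home, so I'll hand the job in.

```bash
python3 -c "
from workcell import arm;print(arm.close_job())"
```

```text
the job is handed in; nothing more can be done
None
```

I drew the pin, swung the tray about 70° counterclockwise and let the pin drop into the yellow-rimmed hole; the knob is back at its home height, the tub is upright on the tray, and I handed the job in at about 7.9 s (no verdict was returned).

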